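# Peel off one lamp tray and hold it over the carton

### The job

Each of the two stacks of nested trays has a sample lamp standing behind it; I need the top tray of the stack that belongs to the large lamp. The trays cling together at the corner opposite the finger tab, so take the tray by its tab and raise that corner first, with the opposite corner still down, until it peels free; the tray beneath stays seated, and the other stack and both lamps are left alone. Finish while holding the tray by the tab, level and still, centred over the open carton, its underside at least 10 cm above the table and touching nothing else.

Things in the scene. Friction and masses are not known exactly. Their poses are not given: they have to be found in the camera images.
- tray_a: top tray of the left (+y) stack: white formed plastic, loose, 150 g, open side up, rim 184 (its x) x 136 (its y) mm, 36 mm deep, walls tapered 15 degrees. Rim 16 mm wide, skirt to 14 mm below rim top; rests on the rim of the tray beneath, 2 mm play. Origin: centre of the pan's underside, z up; rim top at z 36. A finger tab stands on its (-x, +y) corner, the only one on the stack
- tab_a (a point): grip point on the tab of tray_a, at (-77, 53, 58) mm in the tray's frame. The tab is an upright plate across the corner, 10 mm thick, 30 wide, 32 high above the rim (z 36 to 68); its thickness runs along (-1, 1, 0) of the tray's frame: close the fingers along that, from above, one finger outside the corner, one over the tray
- far_a (a point): clinging corner of tray_a, diagonal to the tab: lower outer edge of the skirt, (90, -66, 22) mm in the tray's frame. 35 mm from it a rib under the rim is gripped with about 3 N, over 5 mm of height, by the tray beneath. A straight pull brings that tray along. Tilt the top tray about this point, tab corner rising: it is free by 0.25 rad (tab up 55 mm), then comes away
- under_a: the next tray beneath tray_a: same shape without tab, loose, about 230 g, resting by its weight in the stack, its origin (centre of the pan's underside) 42 mm above the stack's; it must stay seated
- stack_a: the left (+y) stack's lower three nested trays, fixed to the table. Origin: centre of the footprint on the table; yaw as the trays above. Whole stack: rim top 92 mm above the table, tab top 124 mm
- tray_b: top tray of the right (-y) stack: white formed plastic, loose, 150 g, open side up, rim 184 (its x) x 136 (its y) mm, 36 mm deep, walls tapered 15 degrees. Rim 16 mm wide, skirt to 14 mm below rim top; rests on the rim of the tray beneath, 2 mm play. Origin: centre of the pan's underside, z up; rim top at z 36. A finger tab stands on its (-x, +y) corner, the only one on the stack
- tab_b (a point): grip point on the tab of tray_b, at (-77, 53, 58) mm in the tray's frame. The tab is an upright plate across the corner, 10 mm thick, 30 wide, 32 high above the rim (z 36 to 68); its thickness runs along (-1, 1, 0) of the tray's frame: close the fingers along that, from above, one finger outside the corner, one over the tray
- far_b (a point): clinging corner of tray_b, diagonal to the tab: lower outer edge of the skirt, (90, -66, 22) mm in the tray's frame. 35 mm from it a rib under the rim is gripped with about 3 N, over 5 mm of height, by the tray beneath. A straight pull brings that tray along. Tilt the top tray about this point, tab corner rising: it is free by 0.25 rad (tab up 55 mm), then comes away
- under_b: the next tray beneath tray_b: same shape without tab, loose, about 230 g, resting by its weight in the stack, its origin (centre of the pan's underside) 42 mm above the stack's; it must stay seated
- stack_b: the right (-y) stack's lower three nested trays, fixed to the table. Origin: centre of the footprint on the table; yaw as the trays above. Whole stack: rim top 92 mm above the table, tab top 124 mm
- lamp_large: sample lamp, large: aluminium reflector lamp standing face down with its brass cap up, 95 mm across, 115 mm high; origin: centre of its face on the table. It stands beyond (+x of) one of the stacks, to show which lamps those trays are for; left or right changes
- lamp_small: sample lamp, small: same kind, 50 mm across, 78 mm high, standing beyond the other stack; origin: centre of its face on the table
- carton: open shallow cardboard carton between the two stacks, fixed, 220 (x) x 160 (y) x 50 mm high, empty; origin: centre of its underside on the table
There are look-alikes about, which are no part of the job. Leave any red look-alike of the under_a alone.

How it is judged:
On the way:
1. the tab corner of the large lamp's top tray is raised 25 mm or more while the opposite corner is still down (within 10 mm of its seat) (((horizontal distance between lamp_large and stack_a below 0.32 m and z of tab_a in the frame of stack_a above 0.139 m and z of far_a in the frame of stack_a below 0.088 m) or (horizontal distance between lamp_large and stack_b below 0.32 m and z of tab_b in the frame of stack_b above 0.139 m and z of far_b in the frame of stack_b below 0.088 m))), for 0.1 s.
At the end, for the whole second after the job is handed in: The large lamp's top tray is held by the fingers, level within 0.2 rad, still, its centre within 60 mm of the carton's from above, underside 100 mm or more over the table, touching nothing else; trays beneath seated (6 mm, 0.06 rad), other top tray moved under 12 mm (((horizontal distance between lamp_large and stack_a below 0.32 m and horizontal distance between tray_a and carton below 0.06 m and height (world z) of tray_a above 0.1 m and angle between tray_a's own z axis and vertical below 0.2 rad and contact force between the fingers and tray_a above 2 N and linear speed of tray_a below 0.05 m/s and contact force between tray_a and carton below 0.1 N and contact force between tray_a and under_a below 0.1 N and z of under_a in the frame of stack_a below 0.048 m and angle between each of under_a, under_b's own z axis and vertical below 0.06 rad and z of under_b in the frame of stack_b below 0.048 m and distance of tray_b from where it was at the start of the episode below 0.012 m) or (horizontal distance between lamp_large and stack_b below 0.32 m and horizontal distance between tray_b and carton below 0.06 m and height (world z) of tray_b above 0.1 m and angle between tray_b's own z axis and vertical below 0.2 rad and contact force between the fingers and tray_b above 2 N and linear speed of tray_b below 0.05 m/s and contact force between tray_b and carton below 0.1 N and contact force between tray_b and under_b below 0.1 N and z of under_b in the frame of stack_b below 0.048 m and angle between each of under_b, under_a's own z axis and vertical below 0.06 rad and z of under_a in the frame of stack_a below 0.048 m and distance of tray_a from where it was at the start of the episode below 0.012 m))); the arm keeps its last pose, push and grip.
It fails at once if the next tray is brought along with the top one (lifted more than 25 mm) (z of under_a in the frame of stack_a above 0.067 m or z of under_b in the frame of stack_b above 0.067 m).
It fails at once if a top tray of the small lamp's stack is lifted or shoved 25 mm ((horizontal distance between lamp_large and stack_b below 0.32 m and distance of tray_a from where it was at the start of the episode above 0.025 m) or (horizontal distance between lamp_large and stack_a below 0.32 m and distance of tray_b from where it was at the start of the episode above 0.025 m)).
It fails at once if a sample lamp is shoved 25 mm or tipped (distance of any of lamp_large, lamp_small from where it was at the start of the episode above 0.025 m or angle between any of lamp_large, lamp_small's own z axis and vertical above 0.3 rad).
It also fails if it takes over 43 s, if anything falls off the work surface, if the arm or the gripper's body presses on something with over 40 N, if the wrist force passes 120 N, or if a joint passes its speed limit or range.

### The arm

A 6-joint arm with a two-finger parallel gripper is mounted at the origin on the work surface. World frame = base frame: x ahead of the robot, y to its left, z up, the work surface at z = 0. Lengths are in m, angles in rad, forces in N, time in s.
With the tool pointing down it reaches from about 0.3 to 0.875 m from the base axis. Payload 6.4 kg.
Tool frame: the origin (TCP) lies midway between the tips of the shut fingers; the grasp point (between the pads) lies 19 mm behind it (r.grip_point_offset is the distance from the TCP to the grasp point, in m); y points along the fingers, z is the direction in which the jaws open and shut, and the axes are right-handed (so a half turn about y gives the same grasp; the last joint's range is limited). The gripper opens to 85 mm and grips with 20 to 120 N. Pads are 22 mm wide; open, the fingers measure 114 mm over their backs; the gripper's body (76 mm by 85 mm) begins 54 mm behind the grasp point. The pads swing forward as they close: fully open they stand 13 mm farther back than shut.
Start: joints at [-1.546, 0.181, 1.607, -0, 1.354, -0.206], TCP at [0.132, -0.56, 0.231] pointing down, gripper open.
Joint ranges: [-2.99, 2.99], [-0.89, 2.07], [0.3, 2.58], [-1.14, 4.28], [0, 2.63], [-3.12, 3.12]. Speed limits (rad/s): [2.57, 2.57, 3.01, 3.14, 3.14, 3.14].

### API

Orientations are given as a rotation vector (axis times angle).
In Python, from workcell import readout, viewer, r gives the robot as it stands.
- The arm moves only by the tool send_rows, never from a script. Its argument "series" is a list of rows, each a list of 7 numbers: the closure, from 0 (fully open) to 1 (shut), then the shift along the tool's x, y, z in m, then the turn, a rotation vector about the tool's x, y, z in degrees. A call has exactly 8 rows; each row is the pose to reach, as a shift and turn from the pose measured when the call began, along the tool's axes at that moment; what a row does not reach only later rows make up. A row lasts 1/8 s, in which the tool goes at most 62.5 mm and 10.7 degrees, less where a joint would pass 70% of its speed; a pose out of reach is approached as far as the arm can. A call with a gripper value outside its range is refused whole. The fingers move at their own pace and stop on an object; "grip_force" is the grip in N (left out, the last holds). Time passes only in rows, so rows that repeat a pose let the fingers close, or fill a call up. It gives the time, the measured TCP pose, the force and the opening at its end, in the units of the state.
- readout.read_state(): the state, without advancing time (a new reading comes with each control period).
- viewer.grab_frame(name): name is "scene" or "top" or "wrist"; returns a dict with "color" (420x560x3 uint8, red, green, blue), "camera_matrix" (3x3 intrinsics, pixels), "rvec" (rotation vector, rad) and "tvec" (3), from world to camera coordinates, as OpenCV has them. Camera axes: x right, y down, z forward; pixel columns grow to the right and rows downward; lengths in m; the calibration is good to about 2 mm. A picture is of the moment at which its call begins. There is no depth.
- r.close_job(): hands the job in, once; it reports no verdict.
The state is a dict: "t": time; "joint_positions": joint angles; "qd": joint speeds; "effort": joint torques, N m; "eef_pos": TCP position; "orientation": TCP orientation; "contact_force": force on the tool from outside, world axes, zero at the start; "torque": the same for the moment, N m; "grip_width": opening from 0.0 (shut) to 1.0 (fully open).
Only numpy, scipy, OpenCV 4.12 (cv2) and the standard library are available. Lean on these libraries where they do the work, as an engineer would, in place of code of your own. Each camera call takes 0.05 s, during which the arm holds its last target. There are 200 camera calls.

## Working session

There is one attempt and no reset: what is moved stays moved. The work goes in short steps, Python scripts to look and compute and a tool call to move; the robot and the scene stay as the last step left them, time stands still between calls to the robot, and variables do not carry over. Pictures are saved under pics/ and viewed, about 8 in all and at most 12, crops included, and the job is handed in when it is done.

Besides the shell and the picture viewer there is one more tool, called after "Request:" as name([rows], argument=value, ...), one row to a line, values as JSON. send_rows: Moves the arm, as the interface text tells. Its arguments: {"type":"object","properties":{"series":{"type":"array","items":{"type":"array","items":{"type":"number"}}},"grip_force":{"type":"number"}},"required":["series"]}

```bash
mkdir -p pics; ls; python3 - <<'E'
from workcell import readout, viewer, r
import cv2,numpy as np
s=readout.read_state();print(s)
fr={}
for n in("scene","top"):
    f=viewer.grab_frame(n);cv2.imwrite(f"pics/{n}0.png",cv2.resize(f["color"][:,:,::-1],(784,588)))
    np.savez(f"pics/{n}0.npz",**f);print(n,f["camera_matrix"],f["rvec"],f["tvec"])
E
```

```text
pics
{'t': 0.0, 'joint_positions': array([-1.54628645e+00,  1.81555436e-01,  1.60800153e+00,  8.62581838e-06,
        1.35379398e+00, -2.06325647e-01]), 'qd': array([-0.00065817, -0.00102753, -0.00029773,  0.00109702,  0.00147242,
       -0.00083551]), 'effort': array([-1.21544444e-04, -4.44868469e+01, -3.51339984e+01, -3.87737728e-04,
        8.88673385e-03,  3.30698686e-05]), 'eef_pos': array([ 0.13154644, -0.55918741,  0.23037919]), 'orientation': array([-0.24316821,  2.10088641, -2.09718794]), 'contact_force': array([ 0.33481914, -0.41675756,  0.24461067]), 'torque': array([0.02964325, 0.01195207, 0.03029347]), 'grip_width': 0.9967895919748037}
scene [[472.7194187    0.         278.54219898]
 [  0.         472.7194187  205.94367379]
 [  0.           0.           1.        ]] [ 0.85549789  2.54969798 -1.03335425] [ 0.32897592 -0.18091027  1.4215363 ]
top [[404.43235982   0.         272.9321146 ]
 [  0.         404.43235982 205.39722921]
 [  0.           0.           1.        ]] [ 2.15939307 -2.2095859   0.08057068] [0.08967138 0.48202973 1.23217148]
```

View pics/scene0.png

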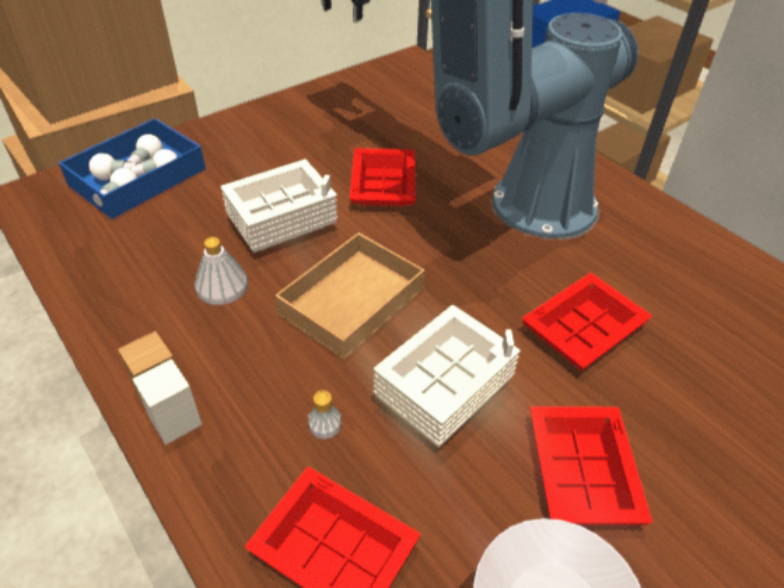

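View pics/top0.png

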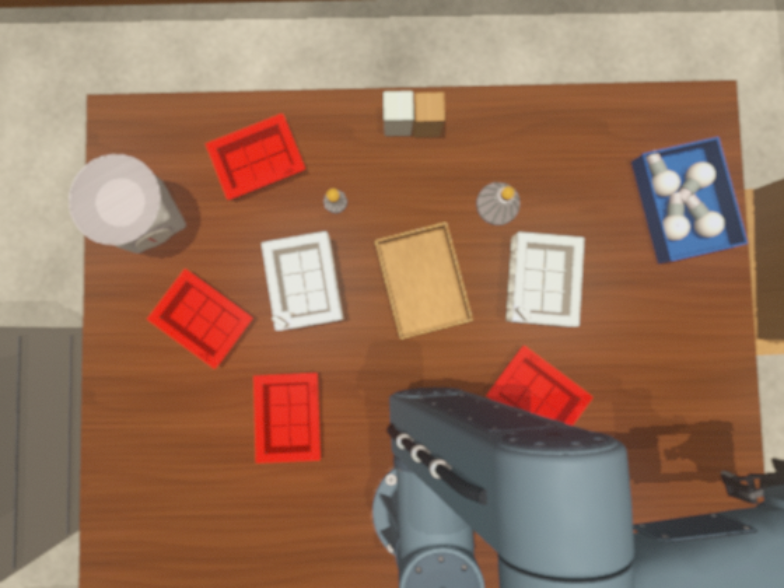

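The large lamp is behind the right (-y) stack: lamp at (498,203) in the top view, stack b at about (547,280). Its tab is at about (517,315), and the carton is at (423,280). I'll zoom in to get the corners.

```bash
python3 - <<'E'
import cv2,numpy as np
a=np.load("pics/top0.npz")["color"][155:245,350:430,::-1]
b=np.load("pics/scene0.npz")["color"][105:190,150:250,::-1]
a=cv2.resize(a,None,fx=5,fy=5,interpolation=cv2.INTER_CUBIC);b=cv2.resize(b,None,fx=4,fy=4,interpolation=cv2.INTER_CUBIC)
o=np.zeros((450,800,3),np.uint8);o[:450,:400]=a;o[:340,400:]=b
cv2.imwrite("pics/crop1.png",o)
E
```

```text
(no output)
```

View pics/crop1.png

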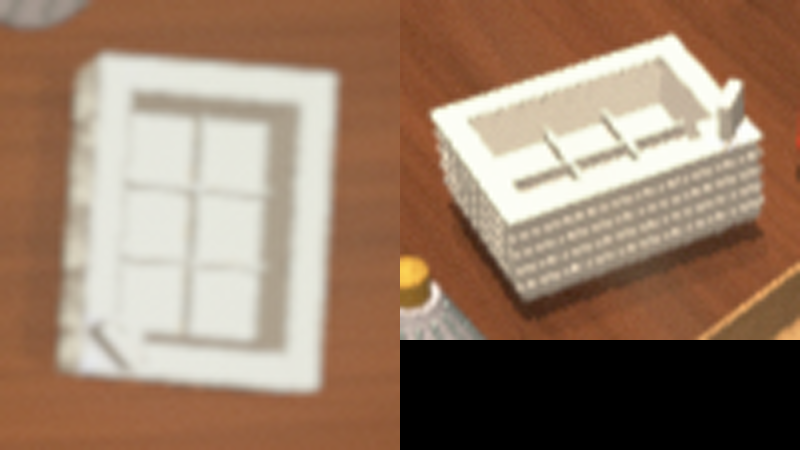

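```bash
cat > h.py <<'E'
import numpy as np,cv2
from scipy.spatial.transform import Rotation as R
from scipy.optimize import least_squares
def proj(f,P): return cv2.projectPoints(np.float64(P),f["rvec"],f["tvec"],f["camera_matrix"],None)[0][:,0]
def fit(obs,hx,hy,z,x0):
    # obs: [(frame, pixels 4x2)] order ++,+-,--,-+
    c=np.array([[hx,hy],[hx,-hy],[-hx,-hy],[-hx,hy]])
    def res(p):
        m=np.array([[np.cos(p[2]),-np.sin(p[2])],[np.sin(p[2]),np.cos(p[2])]])
        P=np.c_[c@m.T+p[:2],np.full(4,z)]
        return np.concatenate([(proj(f,P)-u).ravel() for f,u in obs])
    s=least_squares(res,x0); return s.x,s.fun
def delta(st,pos,Rt):
    """shift/turn(deg) in current tool axes to reach TCP pos, rotation Rt"""
    R0=R.from_rotvec(st["orientation"])
    return R0.inv().apply(pos-st["eef_pos"]), (R0.inv()*Rt).as_rotvec(degrees=True)
E
python3 - <<'E'
from h import *
from workcell import readout
T=np.load("pics/top0.npz");S=np.load("pics/scene0.npz")
t=(np.array([[100,53],[338,73],[320,390],[80,373]])+.5)/5-.5+[350,155]
s=(np.array([[110,222],[33,112],[272,36],[362,134]])+.5)/4-.5+[150,105]
np.set_printoptions(precision=4,suppress=True)
for o in([(T,t)],[(S,s)],[(T,t),(S,s)]):
    p,e=fit(o,.092,.068,.092,[.45,-.25,0]);print("B",p,abs(e).max())
c=np.array([[375,240],[447,223],[472,320],[402,338]])/1.4
q,e=fit([(T,c)],.11,.08,.05,[.45,0,0]);print("carton",q,abs(e).max())
yaw=p[2];Rz=R.from_euler('z',yaw)
tab=Rz.apply([-.077,.053,0])+[p[0],p[1],.114];far=Rz.apply([.09,-.066,0])+[p[0],p[1],.078]
print("tab",tab,"far",far)
st=readout.read_state();R0=R.from_rotvec(st["orientation"]);print(R0.as_matrix())
for sg in(1,-1):
    z=sg*Rz.apply([-1,1,0])/2**.5;y=np.array([0,0,-1.]);x=np.cross(y,z)
    Rt=R.from_matrix(np.c_[x,y,z])
    for h in(.16,.098):
        print(sg,h,*delta(st,np.r_[tab[:2],h],Rt))
E
```

```text
B [ 0.4896 -0.2666 -0.1025] 0.6509177208713481
B [ 0.4863 -0.2675 -0.1038] 0.4512059664798187
B [ 0.4881 -0.2666 -0.103 ] 1.1265414192814092
carton [ 0.496  -0.0118  0.2274] 0.8909596773003727
tab [ 0.417  -0.2059  0.114 ] far [ 0.5708 -0.3415  0.078 ]
[[-0.9735 -0.      0.2288]
 [-0.2288  0.0017 -0.9735]
 [-0.0004 -1.     -0.0016]]
1 0.16 [-0.3586  0.071  -0.2785] [  0.0566 154.1252   0.1187]
1 0.098 [-0.3586  0.133  -0.2784] [  0.0566 154.1252   0.1187]
-1 0.16 [-0.3586  0.071  -0.2785] [  0.0868 -25.8748  -0.0413]
-1 0.098 [-0.3586  0.133  -0.2784] [  0.0868 -25.8748  -0.0413]
```

Request:
send_rows([
  [0,-0.045,0,-0.035,0,-3,0],
  [0,-0.09,0,-0.07,0,-6,0],
  [0,-0.135,0,-0.105,0,-10,0],
  [0,-0.18,0.01,-0.14,0,-13,0],
  [0,-0.225,0.02,-0.175,0,-16,0],
  [0,-0.27,0.03,-0.21,0,-20,0],
  [0,-0.315,0.03,-0.245,0,-23,0],
  [0,-0.3586,0.03,-0.2785,0,-25.9,0],
], grip_force=60)

```text
t: 1.1
eef_pos: [0.4176, -0.2042, 0.2007]
orientation: [-0.65, 1.827, -1.824]
contact_force: [0.8, -1.1, 0.1]
grip_width: 0.997
```

Request:
send_rows([
  [0,0,0,0,0,0,0],
  [0,0,0,0,0,0,0],
  [0,0,0,0,0,0,0],
  [0,0,0,0,0,0,0],
  [0,0,0,0,0,0,0],
  [0,0,0,0,0,0,0],
  [0,0,0,0,0,0,0],
  [0,0,0,0,0,0,0],
])

```text
t: 2.1
eef_pos: [0.4176, -0.2042, 0.2008]
orientation: [-0.65, 1.827, -1.824]
contact_force: [0.5, -0.5, 0.2]
grip_width: 0.998
```

```bash
cat >> h.py <<'E'
def gripR(yaw):
    z=-R.from_euler('z',yaw).apply([-1,1,0])/2**.5;y=np.array([0,0,-1.])
    return R.from_matrix(np.c_[np.cross(y,z),y,z])
E
python3 - <<'E'
from h import *
from workcell import readout,viewer
np.set_printoptions(precision=4,suppress=True)
st=readout.read_state();print(st["t"],st["eef_pos"],st["joint_positions"],st["contact_force"])
print(delta(st,np.array([.417,-.2059,.098]),gripR(-.103)))
f=viewer.grab_frame("wrist");np.savez("pics/w1.npz",**f)
im=cv2.resize(f["color"][:,:,::-1],(784,588))
Rz=R.from_euler('z',-.103)
def W(P): return Rz.apply(np.array(P))+[.4881,-.2666,.056]
P=W([[.092,.068,.036],[.092,-.068,.036],[-.092,-.068,.036],[-.092,.068,.036],[-.077,.053,.068],[-.077,.053,.036]])
for u in proj(f,P)*1.4: cv2.circle(im,tuple(int(v) for v in u),3,(0,0,255),-1) if abs(u).max()<2000 else 0
cv2.imwrite("pics/w1.png",im)
E
```

```text
2.1 [ 0.4176 -0.2042  0.2008] [-0.7118 -0.0394  1.9056  0.0012  1.2767  0.1741] [ 0.476  -0.5072  0.1994]
(array([0.0017, 0.1028, 0.0011]), array([ 0.0886,  0.1241, -0.0538]))
```

View pics/w1.png

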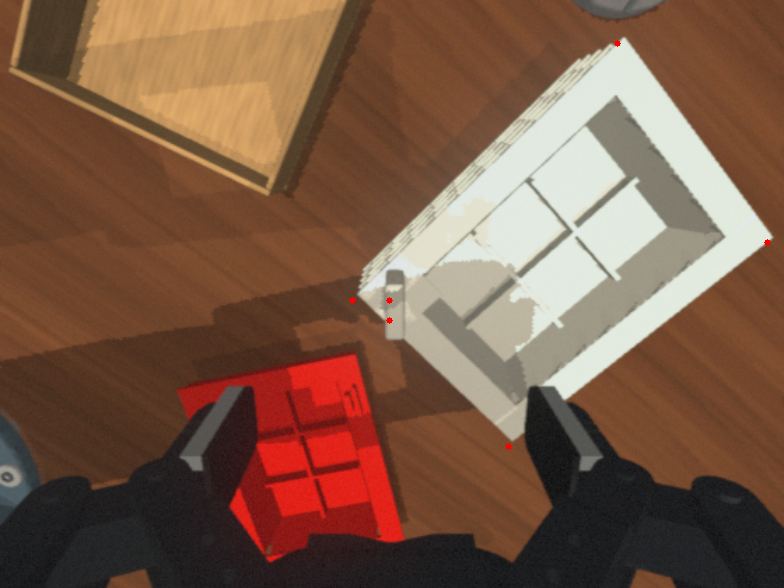

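Prediction and wrist view agree within about 7 px, with rim corners at (624,38), (773,237), (513,441), (358,295). I'll refit from these.

```bash
python3 - <<'E'
from h import *
from workcell import readout
np.set_printoptions(precision=4,suppress=True)
f=np.load("pics/w1.npz");w=np.array([[624,38],[773,237],[513,441],[358,295]])/1.4
p,e=fit([(f,w)],.092,.068,.092,[.48,-.26,-.1]);print(p,e)
T=np.load("pics/top0.npz");t=(np.array([[100,53],[338,73],[320,390],[80,373]])+.5)/5-.5+[350,155]
p,e=fit([(f,w),(T,t)],.092,.068,.092,[.48,-.26,-.1]);print(p,abs(e).max())
Rz=R.from_euler('z',p[2]);tab=Rz.apply([-.077,.053,0])+[p[0],p[1],.114]
st=readout.read_state();print(tab,delta(st,np.r_[tab[:2],.097],gripR(p[2])))
E
```

```text
[ 0.4919 -0.2668 -0.1053] [ 0.2252 -0.9297  0.6828  0.3016 -0.0578  0.9983 -0.9279  0.4132]
[ 0.4918 -0.2668 -0.1051] 1.4397951626026497
[ 0.4208 -0.206   0.114 ] (array([-0.0012,  0.1037,  0.0035]), array([ 0.0905,  0.2468, -0.0549]))
```

Request:
send_rows([
  [0,-0.001,0.02,0.003,0,0,0],
  [0,-0.001,0.04,0.003,0,0,0],
  [0,-0.001,0.06,0.003,0,0,0],
  [0,-0.001,0.075,0.003,0,0,0],
  [0,-0.001,0.09,0.003,0,0,0],
  [0,-0.001,0.104,0.003,0,0,0],
  [0,-0.001,0.104,0.003,0,0,0],
  [0.5,-0.001,0.104,0.003,0,0,0],
])

```text
t: 3.15
eef_pos: [0.4206, -0.2059, 0.0971]
orientation: [-0.65, 1.827, -1.824]
contact_force: [0.4, 0.4, -0.2]
grip_width: 0.82
```

```bash
python3 - <<'E'
from workcell import readout,viewer
import cv2
st=readout.read_state();print(st["t"],st["eef_pos"],st["grip_width"],st["contact_force"])
cv2.imwrite("pics/w2.png",viewer.grab_frame("wrist")["color"][:,:,::-1])
E
```

```text
3.15 [ 0.42058126 -0.20592855  0.09707921] 0.8199961109106679 [ 0.39643758  0.44664908 -0.18700359]
```

View pics/w2.png

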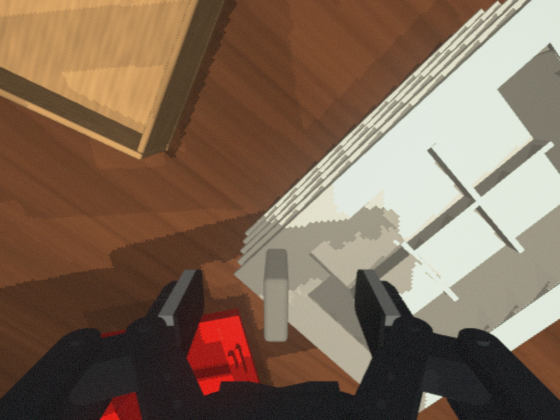

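The tab (column 276) sits centred between the fingers, so I'll close.

Request:
send_rows([
  [0.7,0,0,0,0,0,0],
  [0.8,0,0,0,0,0,0],
  [1,0,0,0,0,0,0],
  [1,0,0,0,0,0,0],
  [1,0,0,0,0,0,0],
  [1,0,0,0,0,0,0],
  [1,0,0,0,0,0,0],
  [1,0,0,0,0,0,0],
], grip_force=80)

```text
t: 4.2
eef_pos: [0.4208, -0.2061, 0.0977]
orientation: [-0.649, 1.826, -1.825]
contact_force: [-1.7, 1.4, 5.7]
grip_width: 0.098
```

```bash
python3 - <<'E'
from h import *
from workcell import readout
np.set_printoptions(precision=4,suppress=True)
st=readout.read_state();print(st["t"],st["eef_pos"],st["grip_width"],st["contact_force"])
R0=R.from_rotvec(st["orientation"]);Rz=R.from_euler('z',-.105)
far=Rz.apply([.09,-.066,0])+[.4915,-.2668,.078]
d=far-st["eef_pos"];d[2]=0;d/=np.linalg.norm(d)
ax=np.cross([0,0,1],d)  # tips tray up vector toward far => tab rises
for a in np.arange(.04,.37,.04):
    Q=R.from_rotvec(ax*a);pos=far+Q.apply(st["eef_pos"]-far)
    print(round(a,2),pos-st["eef_pos"],*delta(st,pos,Q*R0))
E
```

```text
4.2 [ 0.4208 -0.2061  0.0977] 0.09781751114063388 [-1.6838  1.3944  5.6782]
0.04 [ 0.0007 -0.0006  0.0082] [-0.0002 -0.0082  0.0009] [-2.262   0.0027 -0.3685]
0.08 [ 0.0017 -0.0015  0.0163] [-0.0004 -0.0163  0.0022] [-4.524   0.0054 -0.7371]
0.12 [ 0.0029 -0.0025  0.0244] [-0.0006 -0.0244  0.0038] [-6.786   0.0081 -1.1056]
0.16 [ 0.0043 -0.0038  0.0324] [-0.001  -0.0324  0.0057] [-9.048   0.0108 -1.4742]
0.2 [ 0.006  -0.0053  0.0403] [-0.0013 -0.0403  0.0079] [-11.31     0.0135  -1.8427]
0.24 [ 0.0079 -0.007   0.0481] [-0.0018 -0.0481  0.0104] [-13.572    0.0162  -2.2113]
0.28 [ 0.0101 -0.0089  0.0558] [-0.0022 -0.0558  0.0132] [-15.834    0.0188  -2.5798]
0.32 [ 0.0124 -0.011   0.0634] [-0.0027 -0.0634  0.0164] [-18.096    0.0215  -2.9484]
0.36 [ 0.015  -0.0133  0.0709] [-0.0033 -0.0709  0.0198] [-20.358    0.0242  -3.3169]
```

Request:
send_rows([
  [1,0,-0.004,0,-1.1,0,-0.2],
  [1,0,-0.008,0.001,-2.3,0,-0.4],
  [1,0,-0.012,0.0015,-3.4,0,-0.6],
  [1,-0.0004,-0.0163,0.0022,-4.5,0,-0.7],
  [1,-0.0005,-0.0204,0.003,-5.65,0,-0.9],
  [1,-0.0006,-0.0244,0.0038,-6.8,0,-1.1],
  [1,-0.0008,-0.0284,0.0047,-7.9,0,-1.3],
  [1,-0.001,-0.0324,0.0057,-9.05,0,-1.5],
])

```text
t: 5.2
eef_pos: [0.4251, -0.2099, 0.1303]
orientation: [-0.734, 1.986, -1.707]
contact_force: [-0.6, -0.1, -2.4]
grip_width: 0.098
```

```bash
python3 - <<'E'
from h import *
from workcell import readout,viewer
np.set_printoptions(precision=4,suppress=True)
st=readout.read_state();print(st["t"],st["eef_pos"],st["grip_width"],st["contact_force"],st["joint_positions"])
f=viewer.grab_frame("scene")["color"][85:205,130:290,::-1]
cv2.imwrite("pics/s2.png",cv2.resize(f,None,fx=4,fy=4,interpolation=cv2.INTER_CUBIC))
R0=R.from_rotvec(st["orientation"]);Rz=R.from_euler('z',-.105)
far=Rz.apply([.09,-.066,0])+[.4915,-.2668,.078]
d=far-st["eef_pos"];d[2]=0;d/=np.linalg.norm(d);ax=np.cross([0,0,1],d)
for a in np.arange(.04,.21,.04):
    Q=R.from_rotvec(ax*a);pos=far+Q.apply(st["eef_pos"]-far)
    print(round(a,2),*delta(st,pos,Q*R0))
print("tilt",np.arccos(-R0.as_matrix()[2,1]))
E
```

```text
5.2 [ 0.4251 -0.2099  0.1303] 0.09797411079609453 [-0.6333 -0.1143 -2.4347] [-0.7117  0.1901  1.8257  0.0029  1.2876  0.1735]
0.04 [-0.0002 -0.0082  0.0009] [-2.2621  0.0015 -0.3681]
0.08 [-0.0004 -0.0163  0.0022] [-4.5242  0.0029 -0.7361]
0.12 [-0.0006 -0.0244  0.0038] [-6.7862  0.0044 -1.1042]
0.16 [-0.0009 -0.0324  0.0057] [-9.0483  0.0058 -1.4723]
0.2 [-0.0013 -0.0403  0.0079] [-11.3104   0.0073  -1.8403]
tilt 0.1618349963280507
```

View pics/s2.png

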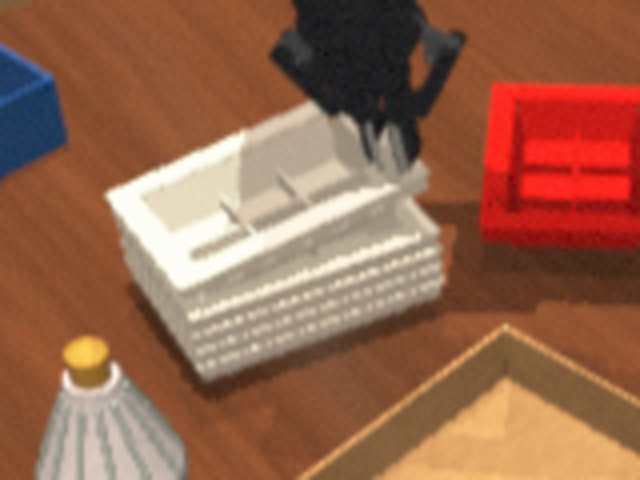

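The peel is going well: the tab corner is up, the far corner (~(110,195)) is still down, and the tray beneath is seated. Continuing to 0.32 rad.

Request:
send_rows([
  [1,0,-0.004,0,-1.1,0,-0.2],
  [1,0,-0.008,0.001,-2.3,0,-0.4],
  [1,0,-0.012,0.0015,-3.4,0,-0.6],
  [1,-0.0004,-0.0163,0.0022,-4.5,0,-0.7],
  [1,-0.0005,-0.0204,0.003,-5.65,0,-0.9],
  [1,-0.0006,-0.0244,0.0038,-6.8,0,-1.1],
  [1,-0.0008,-0.0284,0.0047,-7.9,0,-1.3],
  [1,-0.001,-0.0324,0.0057,-9.05,0,-1.5],
])

```text
t: 6.25
eef_pos: [0.4337, -0.2176, 0.1621]
orientation: [-0.817, 2.14, -1.576]
contact_force: [-0.7, -0.0, -1.8]
grip_width: 0.098
```

```bash
python3 - <<'E'
from h import *
from workcell import readout,viewer
np.set_printoptions(precision=4,suppress=True)
st=readout.read_state();print(st["t"],st["eef_pos"],st["grip_width"],st["contact_force"])
R0=R.from_rotvec(st["orientation"]);print("tilt",np.arccos(-R0.as_matrix()[2,1]))
print("up in tool",R0.inv().apply([0,0,1]))
f=viewer.grab_frame("scene")["color"][85:205,130:290,::-1]
cv2.imwrite("pics/s3.png",cv2.resize(f,None,fx=4,fy=4,interpolation=cv2.INTER_CUBIC))
E
```

```text
6.25 [ 0.4337 -0.2176  0.1621] 0.09842695944936547 [-0.7093 -0.0259 -1.8422]
tilt 0.3233365687022454
up in tool [ 0.0509 -0.9482 -0.3136]
```

View pics/s3.png

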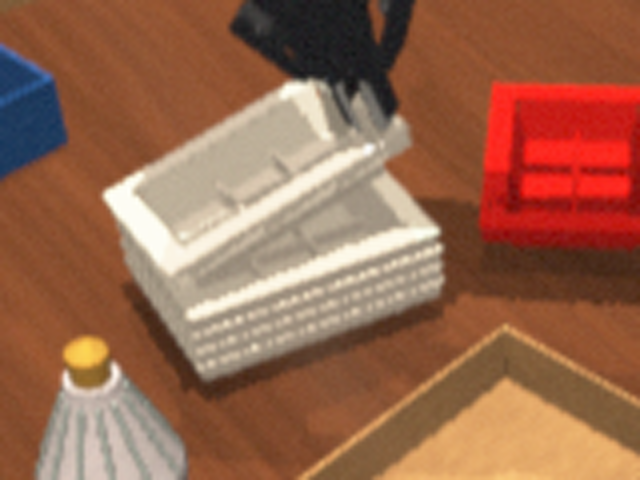

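The tray is tilted 0.32 rad and the tray beneath is seated. Next is a straight lift, slow at first.

Request:
send_rows([
  [1,0.0002,-0.004,-0.0013,0,0,0],
  [1,0.0005,-0.009,-0.003,0,0,0],
  [1,0.001,-0.017,-0.0055,0,0,0],
  [1,0.0015,-0.028,-0.009,0,0,0],
  [1,0.002,-0.043,-0.014,0,0,0],
  [1,0.003,-0.06,-0.02,0,0,0],
  [1,0.004,-0.077,-0.0255,0,0,0],
  [1,0.005,-0.095,-0.0314,0,0,0],
])

```text
t: 7.3
eef_pos: [0.4343, -0.2181, 0.2641]
orientation: [-0.817, 2.14, -1.577]
contact_force: [-0.1, -0.6, -0.9]
grip_width: 0.1
```

```bash
python3 - <<'E'
from h import *
from workcell import readout,viewer
np.set_printoptions(precision=4,suppress=True)
st=readout.read_state();print(st["t"],st["eef_pos"],st["grip_width"],st["contact_force"])
f=viewer.grab_frame("scene");cv2.imwrite("pics/s4.png",f["color"][:,:,::-1])
# level target: TCP keeps grip offset in tray frame; tray centred over carton, underside z .18
# grip geometry at closing: TCP (.4208,-.2061,.0977), tray origin (.4915,-.2668,.056), yaw -.105, tool R from log
off=np.array([.4208,-.2061,.0977])-[.4915,-.2668,.056]
Rg=R.from_rotvec([-.649,1.826,-1.825])
pos=np.array([.496,-.012,.18])+off
print(pos,*delta(st,pos,Rg))
# intermediate: level in place at higher z
print(delta(st,np.array([.4215,-.2061,.27]),Rg))
E
```

```text
7.3 [ 0.4343 -0.2181  0.2641] 0.10001306615198566 [-0.0978 -0.6154 -0.9119]
[0.4253 0.0487 0.2217] [-0.1654  0.0985 -0.1898] [18.2296  0.0018  3.0241]
(array([ 0.0025, -0.    , -0.0183]), array([18.2296,  0.0018,  3.0241]))
```

View pics/s4.png

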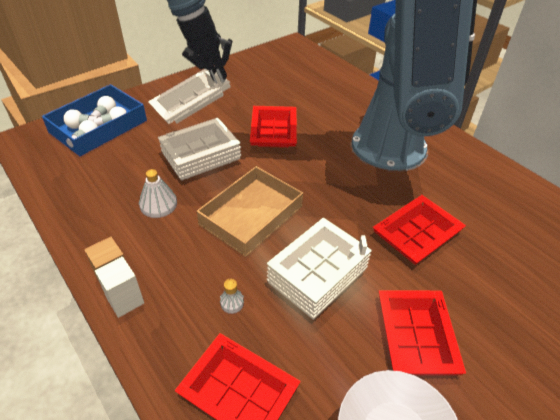

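Request:
send_rows([
  [1,0.0003,0,-0.002,2.3,0,0.4],
  [1,0.0006,0,-0.0045,4.6,0,0.8],
  [1,0.0009,0,-0.007,6.8,0,1.1],
  [1,0.0012,0,-0.009,9.1,0,1.5],
  [1,0.0015,0,-0.0115,11.4,0,1.9],
  [1,0.0018,0,-0.014,13.7,0,2.3],
  [1,0.0021,0,-0.016,16,0,2.65],
  [1,0.0025,0,-0.0183,18.2,0,3.0],
])

```text
t: 8.35
eef_pos: [0.4222, -0.2067, 0.2726]
orientation: [-0.646, 1.82, -1.829]
contact_force: [-0.3, 0.1, -1.9]
grip_width: 0.101
```

```bash
python3 - <<'E'
from h import *
from workcell import readout,viewer
np.set_printoptions(precision=4,suppress=True)
st=readout.read_state();print(st["t"],st["eef_pos"],st["grip_width"],st["contact_force"])
print(delta(st,np.array([.4253,.0487,.23]),R.from_rotvec([-.649,1.826,-1.825])))
E
```

```text
8.35 [ 0.4222 -0.2067  0.2726] 0.1006592473831685 [-0.2662  0.132  -1.932 ]
(array([-0.1637,  0.0418, -0.1961]), array([-0.3311,  0.0163, -0.039 ]))
```

Request:
send_rows([
  [1,-0.007,0.002,-0.008,0,0,0],
  [1,-0.027,0.007,-0.032,0,0,0],
  [1,-0.056,0.014,-0.067,0,0,0],
  [1,-0.088,0.022,-0.105,0,0,0],
  [1,-0.118,0.03,-0.141,-0.1,0,0],
  [1,-0.142,0.036,-0.17,-0.2,0,0],
  [1,-0.158,0.04,-0.189,-0.3,0,0],
  [1,-0.164,0.042,-0.196,-0.3,0,0],
])

```text
t: 9.35
eef_pos: [0.4252, 0.0503, 0.2294]
orientation: [-0.651, 1.825, -1.823]
contact_force: [-0.1, -0.6, -2.0]
grip_width: 0.101
```

Request:
send_rows([
  [1,0,0,0,0,0,0],
  [1,0,0,0,0,0,0],
  [1,0,0,0,0,0,0],
  [1,0,0,0,0,0,0],
  [1,0,0,0,0,0,0],
  [1,0,0,0,0,0,0],
  [1,0,0,0,0,0,0],
  [1,0,0,0,0,0,0],
])

```text
t: 10.35
eef_pos: [0.4252, 0.0503, 0.2294]
orientation: [-0.651, 1.824, -1.823]
contact_force: [-0.4, -0.5, -1.4]
grip_width: 0.095
```

```bash
python3 - <<'E'
from h import *
from workcell import readout,viewer
np.set_printoptions(precision=4,suppress=True)
st=readout.read_state();print(st["t"],st["eef_pos"],st["grip_width"],st["contact_force"],abs(st["qd"]).max())
im=[]
Rt=R.from_euler('z',-.105);o=st["eef_pos"]-[-.0707,.0607,.0417]
P=np.array([[.092,.068],[.092,-.068],[-.092,-.068],[-.092,.068]]);P=Rt.apply(np.c_[P,[.036]*4])+o
for n,c in(("scene",(60,300,130,400)),("top",(120,285,180,440))):
    f=viewer.grab_frame(n);g=f["color"][:,:,::-1].copy()
    for u in proj(f,P): cv2.circle(g,tuple(int(round(v)) for v in u),1,(0,0,255),-1)
    im.append(cv2.resize(g[c[0]:c[1],c[2]:c[3]],(400,int(400*(c[1]-c[0])/(c[3]-c[2])))))
h=max(i.shape[0] for i in im);im=[cv2.copyMakeBorder(i,0,h-i.shape[0],0,0,0) for i in im]
cv2.imwrite("pics/fin.png",np.hstack(im));print("tray origin est",o)
E
```

```text
10.35 [0.4252 0.0503 0.2294] 0.09505882457690891 [-0.3638 -0.4942 -1.3769] 0.002051260256369764
tray origin est [ 0.4959 -0.0104  0.1877]
```

View pics/fin.png

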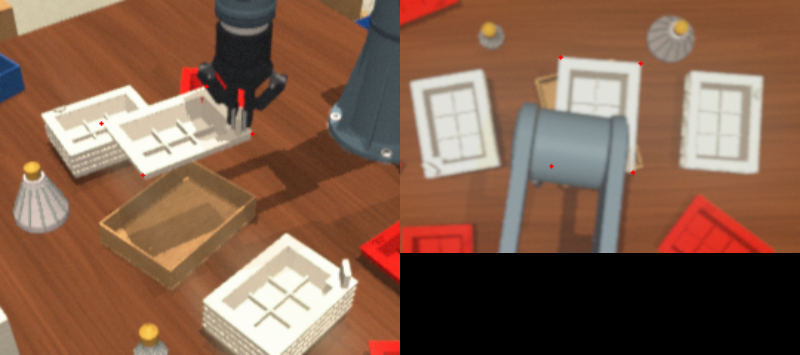

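In the top view the rim corners match, but the scene view's front corner seems off. I'll zoom in to check the level.

```bash
python3 - <<'E'
from h import *
from workcell import readout,viewer
f=viewer.grab_frame("scene");g=f["color"][105:190,190:310,::-1]
np.savez("pics/fs.npz",**f);t=viewer.grab_frame("top");np.savez("pics/ft.npz",**t)
h=t["color"][150:240,270:350,::-1]
a=cv2.resize(g,(480,340),interpolation=cv2.INTER_CUBIC);b=cv2.resize(h,(320,360),interpolation=cv2.INTER_CUBIC)
cv2.imwrite("pics/z.png",np.hstack([cv2.copyMakeBorder(a,0,20,0,0,0),b]))
E
```

```text
(no output)
```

View pics/z.png

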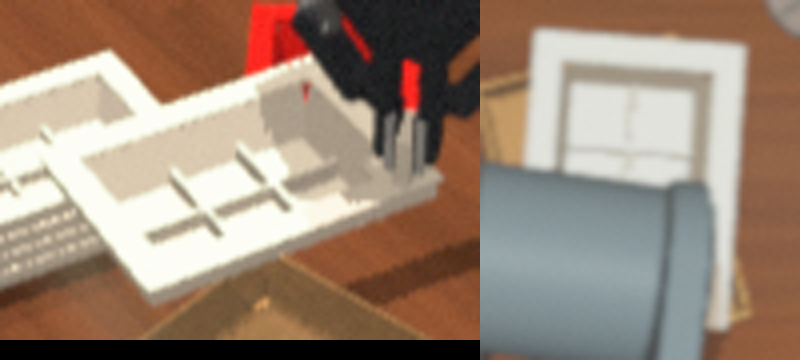

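```bash
python3 - <<'E'
from h import *
np.set_printoptions(precision=4,suppress=True)
S=np.load("pics/fs.npz");T=np.load("pics/ft.npz")
s=(np.array([[150,291],[43,152],[440,178]])+.5)/4-.5+[190,105]
t=(np.array([[54,28],[267,45],[246,330]])+.5)/4-.5+[270,150]
C=np.array([[.092,.068,.036],[.092,-.068,.036],[-.092,-.068,.036],[-.092,.068,.036]])
def res(p):
    P=R.from_rotvec(p[3:]).apply(C)+p[:3]
    return np.r_[(proj(S,P[[0,1,3]])-s).ravel(),(proj(T,P[[0,1,2]])-t).ravel()]
q=least_squares(res,[.496,-.01,.188,0,0,-.1]);print(q.x,q.fun)
print("tilt",np.arccos(R.from_rotvec(q.x[3:]).as_matrix()[2,2]))
E
```

```text
[ 0.4949 -0.0094  0.1881  0.009  -0.0063 -0.0986] [-0.5549 -0.0784 -1.9945 -0.0488  1.0781  0.0303  0.2601  0.8756 -0.8208
  0.6241 -0.2421  0.1206]
tilt 0.01092776860921188
```

```bash
python3 - <<'E'
from workcell import r
print(r.close_job())
E
```

```text
the job is handed in; nothing more can be done
None
```

I peeled the top tray off the right (-y) stack, which has the large lamp behind it, and handed the job in at about 10.5 s with the tray held over the carton. The system reports no verdict.

**What I did:** I took the tray by its tab with an 80 N grip. I tilted it about the far corner to 0.32 rad and lifted it clear, then levelled it and carried it over.

**Last checks:**
- **Pose:** a fit to both camera views puts the tray centre about 3 mm from the carton's centre. The underside is about 188 mm above the table and the tilt is about 0.01 rad. The largest fit error was 2 px.
- **Still and held:** joint speeds were below 0.003 rad/s, the fingers were stopped on the tab, and the force reading fit the tray's weight alone.
- **Everything else:** by eye, the tray beneath was seated, and the other stack and both lamps looked undisturbed. I did not measure these at the end.

**One disagreement:** a quick overlay in the final scene view had one corner looking off by about 10 px. On zooming in, I had misread the corner, and the two-view fit agreed with the expected pose.

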